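# Roll the bar home in the tacking jig and hold the press arm on it

### The arm

A 6-joint arm with a two-finger parallel gripper is mounted at the origin on the work surface; the furniture and walls round the work are solid. World frame = base frame: x ahead of the robot, y to its left, z up, the work surface at z = 0. Lengths are in m, angles in rad, forces in N, time in s.
With the tool pointing down it reaches from about 0.35 to 0.975 m from the base axis. Payload 4.9 kg.
Tool frame: the origin (TCP) lies on the centre line of the jaws, within the pads' length; the fingertips stand manip.tip_reach ahead of it and the grasp point (between the pads) is the TCP (manip.tip_reach is the distance from the TCP to the fingertips, in m); z points along the fingers, y is the line along which they close (so a half turn about z gives the same grasp; the last joint's range is limited). The gripper opens to 85 mm and grips with 20 to 120 N. Pads are 22 mm wide; open, the fingers measure 114 mm over their backs; the gripper's body (76 mm by 85 mm) begins 54 mm behind the grasp point. The pads swing forward as they close: fully open they stand 13 mm farther back than shut.
Start: joints at [1.181, 0.053, 1.613, -0, 1.476, -0.119], TCP at [0.167, 0.602, 0.217] pointing down, gripper open.
Joint ranges: [-3.01, 3.01], [-1.01, 2.22], [0.06, 2.58], [-1.02, 4.17], [0.09, 2.62], [-3.14, 3.14]. Speed limits (rad/s): [2.57, 2.57, 3.14, 3.14, 3.14, 3.14].

### API

Orientations are given as a unit quaternion [w, x, y, z].
In Python, from plant import manip gives the robot as it stands. The module is installed in compiled form; this text tells all that it offers.
- The arm moves only by the tool move_arm, never from a script. Its argument "rows" is a list of rows, each a list of 7 numbers: the shift along the tool's x, y, z in cm, then the turn, a rotation vector about the tool's x, y, z in degrees, then the opening, from -1 (shut) to 1 (fully open). In form: [[tx, ty, tz, ax, ay, az, jaw], ...]. A call has 1 to 20 rows; each row shifts and turns the commanded pose from where the row before left it, along the tool's axes as they then stand; what a row does not reach is not made up. A row lasts 1/12 s, in which the tool goes at most 41.7 mm and 7.16 degrees, less where a joint would pass 70% of its speed; a pose out of reach is approached as far as the arm can. A call is refused whole if a number of a shift passes 4.17 or a number of a turn 7.16, either way. A call with a gripper value outside its range is refused whole. The fingers move at their own pace and stop on an object; the grip force is fixed at half the most. Time passes only in rows, so rows that do not move let the fingers close. It gives the time, the measured TCP pose, the force, the opening and the grip force at its end, in the units of the state.
- manip.state(): the state, without advancing time (a new reading comes with each control period).
- manip.grab_frame(name): name is "scene" or "top" or "wrist"; returns a dict with "img" (400x640x3 uint8, blue, green, red), "mtx" (3x3 intrinsics, pixels), "R" (3x3) and "t" (3): a world point X has camera coordinates R X + t. Camera axes: x right, y down, z forward; pixel columns grow to the right and rows downward; lengths in m; the calibration is good to about 2 mm. A picture is of the moment at which its call begins. There is no depth.
- manip.job_done(): hands the job in; it is judged then, once.
The state is a dict: "time": time; "joint_pos": joint angles; "joint_vel": joint speeds; "joint_efforts": joint torques, N m; "tool_pos": TCP position; "tool_rot": TCP orientation; "contact_force": force on the tool from outside, world axes, zero at the start; "ft_torque": the same for the moment, N m; "gripper_width": opening from 0.0 (shut) to 1.0 (fully open); "grasp_force": force on a finger pad.
Only numpy, scipy, OpenCV 4.12 (cv2) and the standard library are available. Lean on these libraries where they do the work, as an engineer would, in place of code of your own. Each camera call takes 0.05 s, during which the arm holds its last target. There are 200 camera calls.

### The job

Get the round steel bar ready for tacking: roll it along the bed of the jig, without lifting it off, until it drops into the seat and lies along the stop wall. Then push the sprung press arm over by its cross bar, past the click of its ratchet pawl and on until its rubber idler roller presses firmly on the bar, and hold it there: finish while the fingers are still pushing, and do not let go. Leave the weld gauge, the pliers and the tape measure where they are.

Things in the scene. Friction and masses are not known exactly. Their poses are not given: they have to be found in the camera images.
- jig: Plain steel jig fixed to the bench, 198 x 130 mm. Origin on the bench surface under the middle of the seat; z up, x the rolling direction from bed to stop wall and press arm, y along the seat. In this frame, mm: bed x -84 to -8, top z 8; side rails y +-60 to 65, x -84 to 22, top z 16; grey pawl housing x 94 to 112, y +-15, top z 56.
- seat (a point): Where the bar's centre belongs: 18 mm over the bench, on the seat line (axes as the jig's). The seat is a groove 2 mm lower than the bed, from the bed's edge (8 mm before this point) to the stop wall (its face 12 mm past this point, top 26 mm over the bench, 100 mm long). The bar comes to rest within 2 mm of this point.
- bar: Loose round steel bar with a keyway, 24 mm thick, 110 mm long, 0.25 to 0.46 kg. Origin at its centre, y along its length; x and z turn as it rolls. It starts lying across the bed between the rails, 38 to 66 mm before the seat (jig -x), centre 20 mm over the bench, and rolls easily.
- hinge_axis (a point): On the press arm's hinge axis, 64 mm past the seat along the jig's x, 45 mm over the bench; the axis is parallel to the jig's y, between two cheeks (y +-23 mm, top 58 mm over the bench). Axes as the jig's.
- push_bar (a point): Centre of the dark cross bar at the top of the arm's lever, where to push: 14 mm thick, 50 mm long, parallel to the jig's y. It starts at x 90, z 115 mm in the jig's frame and is pushed towards the jig's -x on an arc: x = 64 + 75 sin(0.35 - q), z = 45 + 75 cos(0.35 - q), q the arm's joint value.
- idler (a point): Centre of the rubber idler roller on the arm (16 mm thick, 30 mm wide, 64 mm from the hinge). At rest it stands over and behind the stop wall (x 25, z 95 mm in the jig's frame); it swings down onto the seated bar and there yields up to 6 mm on its own spring.
- press_arm (a joint): Arm angle q, rad: 0 at rest (sprung back to it), stop at 1.10. The tooth starts to push the pawl back at about 0.16; the pawl clicks in behind it at about 0.85; the idler meets the seated bar at about 1.02. If let go past the click the arm springs back to about 0.82, clear of the bar. The push needed rises from 2 N at rest to about 8 N at 1.0 and 13 N at 1.1.
- pawl (a joint): Small sprung steel slider in the grey housing behind the arm, moving along the jig's x: 0 home, 0.010 m fully back. The passing tooth pushes it back about 7 mm; it springs home when the tooth is past.
- weld_gauge: Flat steel gauge, 30 x 100 x 12 mm, lying on the bench. Origin: centre of its underside. Leave alone.
- pliers: Pliers with red handles, 57 x 180 x 15 mm, lying on the bench. Origin: centre of the underside. Leave alone.
- tape_measure: Tape measure, 60 x 69 x 31 mm, lying on the bench. Origin: centre of the underside. Leave alone.

How it is judged:
By the outcome, as a careful person would: the job done as asked, in the order asked, and still so for the second after the job is handed in, while the arm keeps its last pose, push and grip.
It also fails if it takes over 45 s, if anything falls off the work surface, if the arm or the gripper's body presses on something with over 40 N, if the wrist force passes 120 N, or if a joint passes its speed limit or range.

## Working session

There is one attempt and no reset: what is moved stays moved. The work goes in short steps, Python scripts to look and compute and a tool call to move; the robot and the scene stay as the last step left them, time stands still between calls to the robot, and variables do not carry over. Pictures are saved under pics/ and viewed, at most 10 in all, crops included, and the job is handed in when it is done.

Besides the shell and the picture viewer there is one more tool, called after ">>>" as name(argument=value, ...) on one line, values as JSON. move_arm: Moves the arm, as the interface text tells. Its arguments: {"type":"object","properties":{"rows":{"type":"array","items":{"type":"array","items":{"type":"number"}}}},"required":["rows"]}

```bash
mkdir -p pics; python3 - <<'E'
from plant import manip
import cv2, numpy as np
for n in("scene","top"):
    f=manip.grab_frame(n); cv2.imwrite(f"pics/{n}0.png",f["img"])
    print(n,f["mtx"].tolist(),f["R"].round(4).tolist(),f["t"].round(4).tolist())
s=manip.state(); print(s, manip.tip_reach)
E
```

```text
scene [[517.9197664240646, 0.0, 320.32816398041484], [0.0, 517.9197664240646, 194.0509198463983], [0.0, 0.0, 1.0]] [[0.3773, 0.926, 0.0124], [0.7126, -0.2817, -0.6425], [-0.5915, 0.2512, -0.7662]] [-0.2016, -0.2889, 1.4629]
top [[389.3107752599386, 0.0, 326.10814994266667], [0.0, 389.3107752599386, 209.32275418830113], [0.0, 0.0, 1.0]] [[0.0212, -0.9994, 0.0263], [-0.9832, -0.0256, -0.1808], [0.1814, -0.0221, -0.9832]] [-0.031, 0.5044, 0.8377]
{'time': 0.1, 'joint_pos': array([ 1.18097880e+00,  5.33082712e-02,  1.61416463e+00,  7.37943662e-07,
        1.47597755e+00, -1.18997922e-01]), 'joint_vel': array([ 0.00110703, -0.00134148, -0.00254058,  0.00207393,  0.00012726,
        0.00041958]), 'joint_efforts': array([ 1.18274302e-04, -3.94905460e+01, -3.71362031e+01, -9.49013088e-05,
        3.99417986e-03,  1.60332888e-05]), 'tool_pos': array([0.1669743 , 0.60167376, 0.21597042]), 'tool_rot': array([-2.34133008e-04,  1.34996351e-01,  9.90845660e-01, -8.98905554e-04]), 'contact_force': array([1.24524908, 0.54309877, 0.4103758 ]), 'ft_torque': array([ 0.05951347,  0.02482107, -0.01482399]), 'grasp_force': 0.0, 'gripper_width': 0.9990135485991799} 0.019
```

View pics/scene0.png

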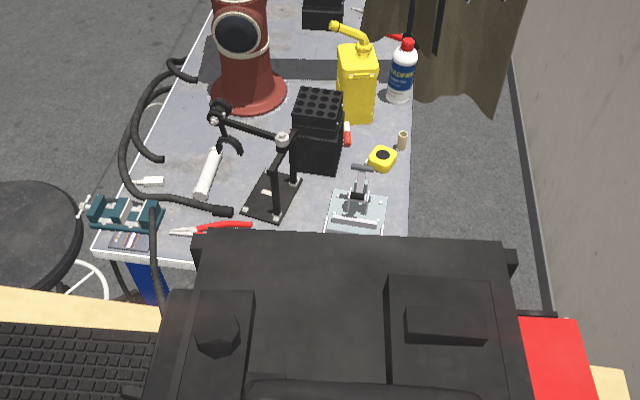

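View pics/top0.png

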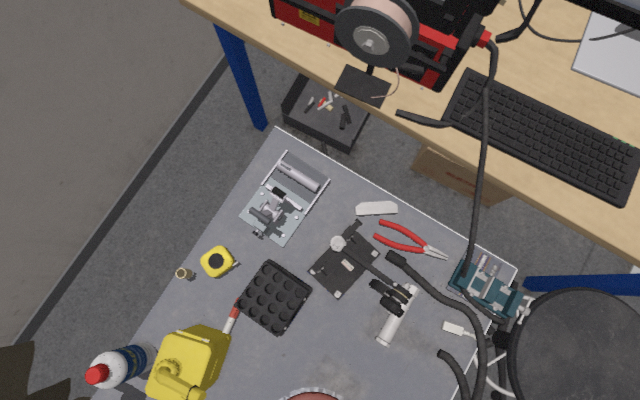

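The scene view shows the red robot base near (250,92) and the jig at (357,210), with the arm out of view. In the top view the jig is at (285,195), with the bar at (298,172) and the press arm at (270,212). The pliers, tape measure and gauge (376,208) are all clear of it.

```bash
cat > h.py <<'E'
import numpy as np, cv2
from plant import manip
def ray(f,u,v):
    d=f["R"].T@np.linalg.inv(f["mtx"])@np.array([u,v,1.]); return -f["R"].T@f["t"],d
def onz(f,u,v,z):
    c,d=ray(f,u,v); return c+d*(z-c[2])/d[2]
def proj(f,X):
    p=f["mtx"]@(f["R"]@np.asarray(X)+f["t"]); return p[:2]/p[2]
def two(obs):
    A=np.zeros((3,3));b=np.zeros(3)
    for f,u,v in obs:
        c,d=ray(f,u,v);d=d/np.linalg.norm(d);P=np.eye(3)-np.outer(d,d);A+=P;b+=P@c
    return np.linalg.solve(A,b)
E
python3 - <<'E'
from h import *
f=manip.grab_frame("top"); im=f["img"]
cv2.imwrite("pics/topc.png",cv2.resize(im[140:260,225:345],None,fx=5,fy=5,interpolation=cv2.INTER_CUBIC))
for n,u,v,z in(("bar",298,172,.02),("arm",270,212,.08),("gauge",376,208,.0),("tape",216,262,.03)): print(n,onz(f,u,v,z).round(3))
E
```

```text
bar [0.598 0.049 0.02 ]
arm [0.49  0.103 0.08 ]
gauge [ 0.52 -0.14  0.  ]
tape [0.382 0.225 0.03 ]
```

View pics/topc.png

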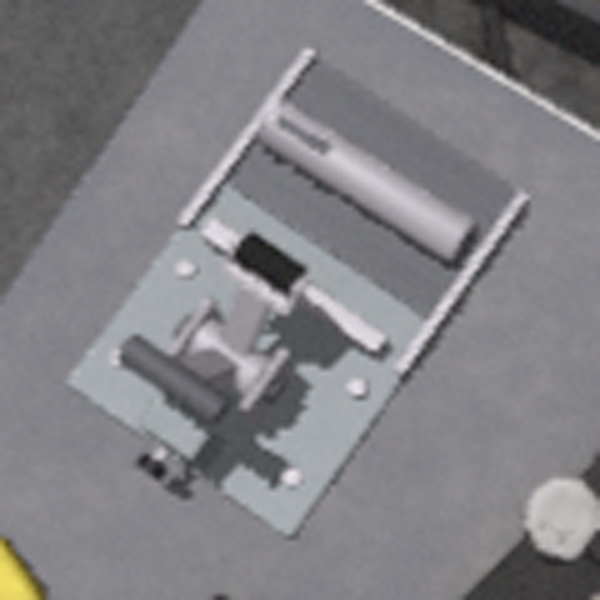

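The crop shows the rail ends at (310,52), (185,222), (522,197) and (405,370), and the plate corners at (70,380) and (293,535). The bar runs from (268,125) to (465,245), and the push bar from (125,350) to (218,405).

```bash
python3 - <<'E'
from h import *
f=manip.grab_frame("top")
C=lambda x,y:((x-2)/5+225,(y-2)/5+140)
J=[(-84,-62.5),(22,-62.5),(-84,62.5),(22,62.5),(114,-65),(114,65)]
P=[(310,52),(185,222),(522,197),(405,370),(70,380),(293,535)]
Z=[.016]*4+[.006]*2
W=np.array([onz(f,*C(*p),z)[:2] for p,z in zip(P,Z)]); J=np.array(J)/1e3
a=J-J.mean(0);b=W-W.mean(0); th=np.arctan2((a[:,0]*b[:,1]-a[:,1]*b[:,0]).sum(),(a*b).sum())
R=np.array([[np.cos(th),-np.sin(th)],[np.sin(th),np.cos(th)]]); o=W.mean(0)-R@J.mean(0)
print("yaw deg",np.degrees(th),"o",o); print(((W-o)@R*1e3-J*1e3).round(1))
for n,p,z in(("barA",(268,125),.026),("barB",(465,245),.026),("pbA",(125,352),.118),("pbB",(218,404),.118)): print(n,((onz(f,*C(*p),z)[:2]-o)@R*1e3).round(1))
s=manip.state()
from scipy.spatial.transform import Rotation as Ro
q=s["tool_rot"];T=Ro.from_quat(q,scalar_first=True).as_matrix();print(T.round(3))
w=manip.grab_frame("wrist"); c=-w["R"].T@w["t"]; print("cam in tool",(T.T@(c-s["tool_pos"])).round(4)); print("camR in tool",(w["R"]@T).round(3)); print(w["mtx"])
E
```

```text
yaw deg 146.933856211288 o [0.5508884  0.07049529]
[[ 2.4 -0.3]
 [-1.2 -0.1]
 [ 3.8 -0.6]
 [-1.8  1.3]
 [-1.8  0.5]
 [-1.5 -0.8]]
barA [-38.4 -55.6]
barB [-43.3  54.2]
pbA [ 92.7 -23.8]
pbB [88.6 20.6]
[[-0.964  0.267 -0.   ]
 [ 0.267  0.964 -0.001]
 [ 0.    -0.001 -1.   ]]
cam in tool [ 7.530e-02 -1.000e-04 -1.565e-01]
camR in tool [[ 0.     1.     0.   ]
 [-0.956  0.    -0.294]
 [-0.294 -0.     0.956]]
[[354.54627942   0.         321.22036451]
 [  0.         354.54627942 196.89931691]
 [  0.           0.           1.        ]]
```

>>> move_arm(rows=[[-2.64,-2.29,-0.49,0,0,0,1],[-2.64,-2.29,-0.49,0,0,0,1],[-2.64,-2.29,-0.49,0,0,0,1],[-2.64,-2.29,-0.49,0,0,0,1],[-2.64,-2.29,-0.49,0,0,0,1],[-2.64,-2.29,-0.49,0,0,0,1],[-2.64,-2.29,-0.49,0,0,0,1],[-2.64,-2.29,-0.49,0,0,0,1],[-2.64,-2.29,-0.49,0,0,0,1],[-2.64,-2.29,-0.49,0,0,0,1],[-2.64,-2.29,-0.49,0,0,0,1],[-2.64,-2.29,-0.49,0,0,0,1],[-2.64,-2.29,-0.49,0,0,0,1],[-2.64,-2.29,-0.49,0,0,0,1],[-2.64,-2.29,-0.49,0,0,0,1],[-2.64,-2.29,-0.49,0,0,0,1],[-2.64,-2.29,-0.49,0,0,0,1],[0,0,0,0,0,6,0],[0,0,0,0,0,6,0],[0,0,0,0,0,5.5,0]])

```text
time: 1.92
tool_pos: [0.4958, 0.1062, 0.3003]
tool_rot: [-0.0, 0.287, 0.958, -0.0]
contact_force: [-0.4, 0.2, 0.0]
gripper_width: 0.6
grasp_force: 0.0
```

```bash
python3 - <<'E'
from h import *
import pickle
f=manip.grab_frame("wrist"); t=manip.grab_frame("top"); sc=manip.grab_frame("scene")
pickle.dump(f,open("w1.pkl","wb")); cv2.imwrite("pics/w1.png",f["img"])
print("knob",two([(t,338,243),(sc,282,140)]).round(3), "block corner",two([(t,270,263),(sc,338,92)]).round(3))
s=manip.state(); print(s["tool_pos"],s["tool_rot"],s["joint_pos"].round(2),s["contact_force"].round(1),s["gripper_width"])
E
```

```text
knob [ 0.414 -0.039  0.198] block corner [0.376 0.088 0.254]
[0.49542768 0.10693794 0.30024829] [-1.32984212e-04  2.83137910e-01  9.59079196e-01 -3.65790170e-05] [ 0.07 -0.27  1.77  0.    1.64 -0.93] [0.5 0.2 0.1] 0.49793920652054313
```

View pics/w1.png

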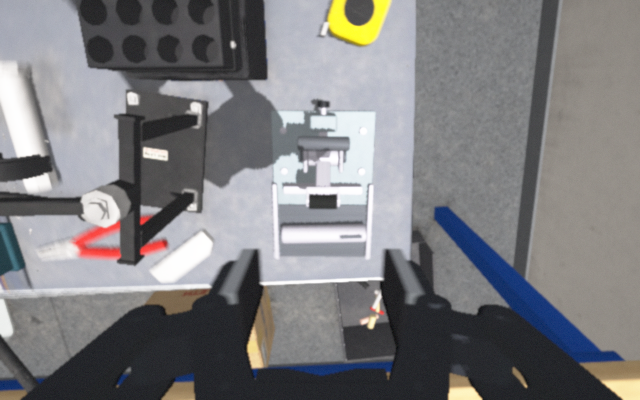

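The wrist view shows the jig squared up. Rails run at u≈275 and 370, the bar at v≈234 (u 281–364), the idler is at (323,201), and the push bar is at v≈143 (u 300–349). The tall dark block and the stand are to the left.

```bash
python3 - <<'E'
import pickle,cv2
f=pickle.load(open("w1.pkl","rb"))
cv2.imwrite("pics/w1c.png",cv2.resize(f["img"][92:267,260:390],None,fx=4,fy=3.4,interpolation=cv2.INTER_CUBIC) if 0 else cv2.resize(f["img"][95:265,260:390],None,fx=3.5,fy=3.5,interpolation=cv2.INTER_CUBIC))
E
```

```text
(no output)
```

View pics/w1c.png

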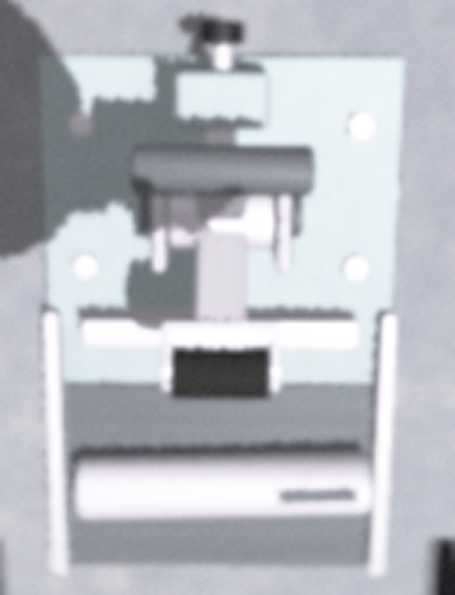

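The zoomed crop shows rail ends (51,312), (60,574), (388,314), (377,574) and plate corners (40,57), (404,57). The bar spans (77,487) to (372,484), and the push bar (132,170) to (313,170).

```bash
python3 - <<'E'
from h import *
import pickle
f=pickle.load(open("w1.pkl","rb")); t=manip.grab_frame("top")
C=lambda x,y:((x-1.2)/3.5+260,(y-1.2)/3.5+95)
D=lambda x,y:((x-2)/5+225,(y-2)/5+140)
J=np.array([(22,62.5),(-84,62.5),(22,-62.5),(-84,-62.5),(114,65),(114,-65)])/1e3
P=[(51,312),(60,574),(388,314),(377,574),(40,57),(404,57)];Z=[.016]*4+[.006]*2
W=np.array([onz(f,*C(*p),z)[:2] for p,z in zip(P,Z)])
a=J-J.mean(0);b=W-W.mean(0); th=np.arctan2((a[:,0]*b[:,1]-a[:,1]*b[:,0]).sum(),(a*b).sum())
R=np.array([[np.cos(th),-np.sin(th)],[np.sin(th),np.cos(th)]]); o=W.mean(0)-R@J.mean(0)
print("yaw",np.degrees(th),"o",o);print(((W-o)@R*1e3-J*1e3).round(1))
def rep(n,X): print(n,((X[:2]-o)@R*1e3).round(1),round(X[2]*1e3,1))
rep("bar L",onz(f,*C(77,487),.02));rep("bar R",onz(f,*C(372,484),.02))
rep("pb L",onz(f,*C(132,170),.115));rep("pb R",onz(f,*C(313,170),.115)); 
rep("idler",onz(f,*C(221,373),.099))
rep("bar 2v",two([(f,*C(224,486)),(t,*D(366,185))]))
rep("pb 2v",two([(f,*C(222,170)),(t,*D(172,378))]))
rep("rail 2v",two([(f,*C(60,574)),(t,*D(522,197))]));rep("rail 2v",two([(f,*C(377,574)),(t,*D(310,52))]))
s=manip.state();rep("tcp",s["tool_pos"])
E
```

```text
yaw 146.36239586267527 o [0.55087836 0.07118445]
[[ 0.4 -0.4]
 [ 0.  -0.2]
 [ 0.2  0.8]
 [ 0.6  0.3]
 [-0.9 -0.9]
 [-0.4  0.4]]
bar L [-45.3  54.1] 20.0
bar R [-43.6 -58.1] 20.0
pb L [89.5 24.9] 115.0
pb R [ 89.7 -25. ] 115.0
idler [25.8 -0. ] 99.0
bar 2v [-41.7  -1.2] 25.6
pb 2v [90.1  0.1] 118.4
rail 2v [-80.2  61.9] 22.2
rail 2v [-79.6 -61.1] 23.5
tcp [66.1  0.9] 300.3
```

```bash
cat >> h.py <<'E'
O=np.array([.5509,.0712]);TH=np.radians(146.4);RJ=np.array([[np.cos(TH),-np.sin(TH),0],[np.sin(TH),np.cos(TH),0],[0,0,1]])
def jig(X): return RJ.T@(np.asarray(X)-[*O,0])*1e3
def row(xj,yj,zj):
    "shift in cm along tool axes to reach a jig point in mm"
    from scipy.spatial.transform import Rotation as Ro
    s=manip.state();T=Ro.from_quat(s["tool_rot"],scalar_first=True).as_matrix()
    return (T.T@RJ@(np.array([xj,yj,zj])-jig(s["tool_pos"]))/10).round(2)
def tool():
    from scipy.spatial.transform import Rotation as Ro
    s=manip.state();T=Ro.from_quat(s["tool_rot"],scalar_first=True).as_matrix()
    print("t",s["time"],"tcp jig",jig(s["tool_pos"]).round(1),"F jig",(RJ.T@s["contact_force"]).round(1),"w",round(s["gripper_width"],2),"zyx in jig",Ro.from_matrix(RJ.T@T).as_euler("ZYX",degrees=True).round(1))
E
python3 - <<'E'
from h import *
import pickle
f=pickle.load(open("w1.pkl","rb")); t=manip.grab_frame("top")
for z in(.0,.1,.25):
  print(z,"bench edge",jig(onz(f,300,283,z)).round(),"desk",jig(onz(f,330,366,z)).round(),"box",jig(onz(t,390,65,z)).round(),jig(onz(t,300,35,z)).round(),"top desk",jig(onz(t,330,70,z)).round())
tool(); print(row(-50,0,200))
E
```

```text
0.0 bench edge [-131.   32.    0.] desk [-279.  -13.    0.] box [-425.   16.    0.] [-359. -222.    0.] top desk [-323. -102.    0.]
0.1 bench edge [-72.  25. 100.] desk [-187.  -10.  100.] box [-364.   33.  100.] [-305. -179.  100.] top desk [-273.  -72.  100.]
0.25 bench edge [ 18.  16. 250.] desk [-49.  -5. 250.] box [-273.   59.  250.] [-225. -114.  250.] top desk [-199.  -27.  250.]
t 2.1667 tcp jig [ 66.1   0.8 300.3] F jig [-0.  -0.4 -0.1] w 0.5 zyx in jig [   0.7   -0.  -180. ]
[-11.62  -0.07  10.03]
```

>>> move_arm(rows=[[-1.84,0,1.88,0,0,0,0],[-1.84,0,1.88,0,0,0,0],[-1.84,0,1.88,0,0,0,0],[-1.84,0,1.88,0,0,0,0],[-1.84,0,1.88,0,0,0,0],[-1.84,0,1.88,0,0,0,0],[-1.84,0,1.88,0,0,0,0],[-1.84,0,1.88,0,0,0,0],[0,0,0,0,4,0.35,0],[0,0,0,0,4,0.35,0],[0,0,0,0,4,0,0],[0,0,0,0,0,0,0]])

```text
time: 3.17
tool_pos: [0.6199, 0.0257, 0.149]
tool_rot: [-0.101, 0.288, 0.952, 0.03]
contact_force: [0.1, -0.1, 0.0]
gripper_width: 0.5
grasp_force: 0.0
```

```bash
python3 - <<'E'
from h import *
tool(); print(row(-82,-1,60),row(-82,-1,31))
f=manip.grab_frame("wrist"); cv2.imwrite("pics/w2.png",f["img"])
E
```

```text
t 3.1667 tcp jig [-82.6  -0.3 149. ] F jig [-0.1  0.   0. ] w 0.5 zyx in jig [-1.000e-01 -1.210e+01 -1.799e+02]
[-1.8   0.08  8.71] [-2.41  0.08 11.55]
```

View pics/w2.png

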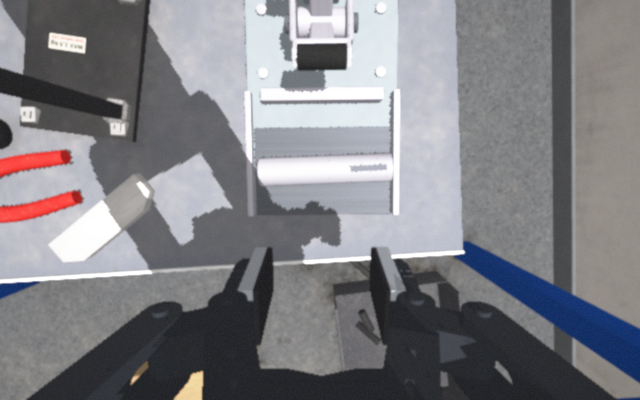

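The wrist view shows the fingers at (262,270) and (383,270), behind the bar at v≈170 and between the rails at u≈250 and 397. I'll descend behind the bar.

>>> move_arm(rows=[[-0.27,0.01,1.3,0,0,0,0],[-0.27,0.01,1.3,0,0,0,0],[-0.27,0.01,1.3,0,0,0,0],[-0.27,0.01,1.3,0,0,0,0],[-0.27,0.01,1.3,0,0,0,0],[-0.27,0.01,1.3,0,0,0,0],[-0.27,0.01,1.3,0,0,0,0],[-0.27,0.01,1.3,0,0,0,0],[-0.08,0,0.38,0,0,0,0],[-0.08,0,0.38,0,0,0,0],[-0.08,0,0.38,0,0,0,0],[0,0,0,0,0,0,0]])

```text
time: 4.22
tool_pos: [0.6189, 0.0277, 0.0318]
tool_rot: [-0.1, 0.288, 0.952, 0.03]
contact_force: [0.1, -0.8, -0.8]
gripper_width: 0.502
grasp_force: 0.0
```

```bash
python3 - <<'E'
from h import *
tool(); print(row(-42,-1,31),row(-26,-1,31))
f=manip.grab_frame("wrist"); cv2.imwrite("pics/w3.png",f["img"])
E
```

```text
t 4.2167 tcp jig [-80.7  -1.4  31.8] F jig [-0.5  0.6 -0.8] w 0.5 zyx in jig [-1.000e-01 -1.200e+01 -1.799e+02]
[ 3.77 -0.04  0.89] [ 5.34 -0.05  1.22]
```

View pics/w3.png

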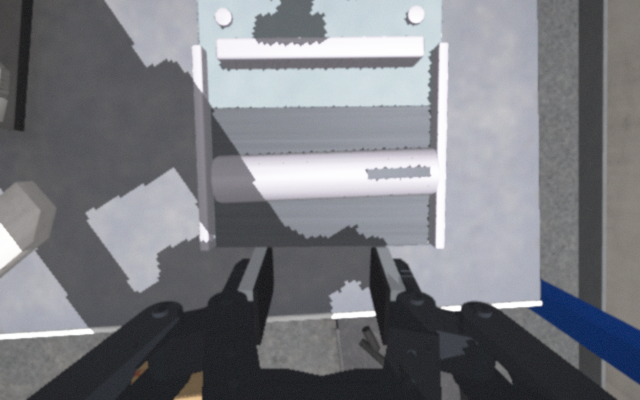

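The wrist view shows the bar at v≈175 between the rails. Both fingertips are at v≈250, just behind it and low on the bed. I'll push slowly.

>>> move_arm(rows=[[0.2,0,0.05,0,0,0,0],[0.2,0,0.05,0,0,0,0],[0.2,0,0.05,0,0,0,0],[0.2,0,0.05,0,0,0,0],[0.2,0,0.04,0,0,0,0],[0.2,0,0.04,0,0,0,0],[0.2,0,0.04,0,0,0,0],[0.2,0,0.04,0,0,0,0],[0.2,0,0.04,0,0,0,0],[0.2,0,0.04,0,0,0,0],[0.2,0,0.04,0,0,0,0],[0.2,0,0.04,0,0,0,0],[0.2,0,0.04,0,0,0,0],[0.2,0,0.04,0,0,0,0],[0.2,0,0.04,0,0,0,0],[0.2,0,0.04,0,0,0,0],[0.2,0,0.04,0,0,0,0],[0.2,0,0.04,0,0,0,0],[0.2,0,0.04,0,0,0,0],[0.2,0,0.04,0,0,0,0]])

```text
time: 5.93
tool_pos: [0.5847, 0.0505, 0.0323]
tool_rot: [-0.1, 0.288, 0.952, 0.03]
contact_force: [0.8, -0.6, 0.1]
gripper_width: 0.496
grasp_force: 0.0
```

```bash
python3 - <<'E'
from h import *
tool(); print(row(-26,-1,31))
f=manip.grab_frame("wrist"); cv2.imwrite("pics/w4.png",f["img"])
E
```

```text
t 5.9333 tcp jig [-39.6  -1.5  32.3] F jig [-1.   0.   0.1] w 0.5 zyx in jig [-1.0e-01 -1.2e+01 -1.8e+02]
[ 1.31 -0.05  0.41]
```

View pics/w4.png

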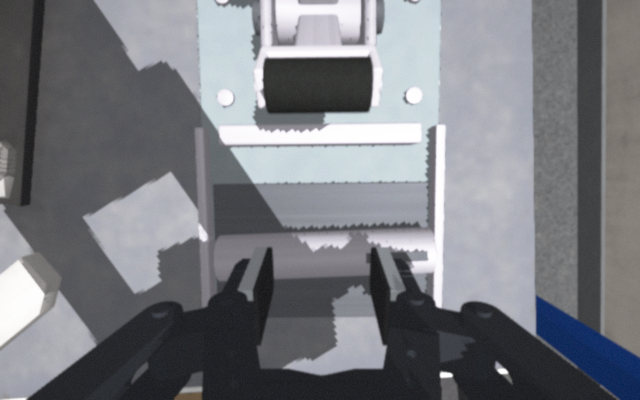

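The wrist view shows the bar at v≈253, still about 34 mm before the bed's edge (v≈183), with the finger ends (v≈248) drawn over it. I need to check whether the fingers are passing above the bar.

```bash
python3 - <<'E'
from h import *
f=manip.grab_frame("wrist")
for n,u,v,z in(("edge",320,183,.008),("wall",320,133,.026),("bar top-edge side",325,230,.026),("bar mid",325,253,.03),("bar low",325,278,.02)): print(n,jig(onz(f,u,v,z)).round(1))
from scipy.spatial.transform import Rotation as Ro
s=manip.state();T=Ro.from_quat(s["tool_rot"],scalar_first=True).as_matrix()
for x in(11,0,-11):
  for z in(19,10,0,-10,-20): print(x,z,proj(f,s["tool_pos"]+T@np.array([x,-21,z])/1e3).round(),end=" ")
g=cv2.cvtColor(f["img"],cv2.COLOR_BGR2GRAY)
print();print("finger col",g[225:345:4,258].tolist());print("col 264",g[225:345:4,266].tolist());print("row260",g[260,228:284:2].tolist(),"row 300",g[300,200:284:3].tolist())
E
```

```text
edge [-7.8 -0.5  8. ]
wall [17.5 -0.7 26. ]
bar top-edge side [-30.4  -3.1  26. ]
bar mid [-41.1  -3.   30. ]
bar low [-56.9  -3.1  20. ]
11 19 [282. 216.] 11 10 [280. 222.] 11 0 [278. 230.] 11 -10 [275. 238.] 11 -20 [272. 248.] 0 19 [283. 235.] 0 10 [281. 242.] 0 0 [278. 251.] 0 -10 [276. 260.] 0 -20 [273. 271.] -11 19 [283. 254.] -11 10 [281. 262.] -11 0 [279. 271.] -11 -10 [277. 282.] -11 -20 [274. 294.] 
finger col [69, 72, 69, 116, 121, 123, 112, 115, 115, 114, 114, 107, 73, 35, 27, 29, 31, 29, 27, 28, 31, 35, 34, 34, 36, 35, 35, 37, 33, 39]
col 264 [70, 71, 73, 113, 122, 124, 86, 43, 33, 28, 32, 26, 26, 27, 27, 27, 33, 32, 32, 30, 24, 32, 34, 38, 64, 83, 86, 90, 91, 92]
row260 [128, 128, 129, 128, 128, 117, 86, 48, 34, 36, 43, 102, 115, 112, 114, 112, 114, 87, 34, 32, 24, 31, 63, 126, 134, 134, 134, 133] row 300 [95, 125, 126, 65, 33, 39, 34, 36, 31, 38, 36, 34, 35, 34, 35, 39, 93, 101, 44, 34, 27, 29, 27, 30, 65, 69, 67, 68]
```

>>> move_arm(rows=[[0,0,-0.5,0,0,0,0],[0,0,-0.5,0,0,0,0],[-0.5,0,-0.1,0,0,0,0],[-0.5,0,-0.1,0,0,0,0],[-0.5,0,-0.1,0,0,0,0],[-0.5,0,-0.1,0,0,0,0],[-0.5,0,-0.1,0,0,0,0],[-0.5,0,-0.1,0,0,0,0],[-0.5,0,-0.1,0,0,0,0],[-0.6,0,-0.12,0,0,0,-1],[0,0,0,0,0,0,-1],[0,0,0,0,0,0,-1],[0,0,0,0,0,0,-1],[0,0,0,0,0,0,-1],[0,0,0,0,0,0,-1],[0,0,0,0,0,0,-1],[0,0,0,0,0,0,-1],[0,0,0,0,0,0,-1]])

```text
time: 7.53
tool_pos: [0.6213, 0.0261, 0.0416]
tool_rot: [-0.1, 0.288, 0.952, 0.03]
contact_force: [0.2, 0.3, 0.1]
gripper_width: -0.002
grasp_force: 0.0
```

```bash
python3 - <<'E'
from h import *
tool()
f=manip.grab_frame("wrist"); cv2.imwrite("pics/w5.png",f["img"][150:400,170:470])
from scipy.spatial.transform import Rotation as Ro
s=manip.state();T=Ro.from_quat(s["tool_rot"],scalar_first=True).as_matrix()
for x in(11,0,-11):
  for z in(19,10,0,-10,-20): print(x,z,proj(f,s["tool_pos"]+T@np.array([x,-10,z])/1e3).round(),end=" ")
E
```

```text
t 7.5333 tcp jig [-83.6  -1.4  41.6] F jig [ 0.  -0.3  0.1] w -0.0 zyx in jig [-1.0e-01 -1.2e+01 -1.8e+02]
11 19 [303. 216.] 11 10 [302. 222.] 11 0 [301. 229.] 11 -10 [300. 238.] 11 -20 [298. 247.] 0 19 [303. 235.] 0 10 [302. 242.] 0 0 [301. 250.] 0 -10 [300. 260.] 0 -20 [299. 271.] -11 19 [303. 254.] -11 10 [303. 261.] -11 0 [302. 271.] -11 -10 [300. 281.] -11 -20 [299. 293.]
```

View pics/w5.png

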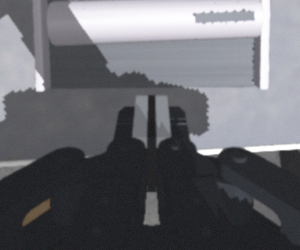

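The crop shows the shut fingertips ending at crop (151,95), which is image v≈245. That is higher up the fingers than I expected, so I'll find the tip height by a gentle touch on the bed.

>>> move_arm(rows=[[-0.08,0,0.4,0,0,0,-1],[-0.08,0,0.4,0,0,0,-1],[0,0,0.1,0,0,0,-1],[0,0,0,0,0,0,-1]])

```text
time: 7.92
tool_pos: [0.6204, 0.0263, 0.0314]
tool_rot: [-0.101, 0.288, 0.952, 0.03]
contact_force: [0.1, -1.0, 0.3]
gripper_width: 0.0
grasp_force: 0.0
```

>>> move_arm(rows=[[-0.02,0,0.1,0,0,0,-1],[-0.02,0,0.1,0,0,0,-1],[0,0,0,0,0,0,-1]])

```text
time: 8.17
tool_pos: [0.621, 0.0262, 0.0302]
tool_rot: [-0.1, 0.288, 0.952, 0.03]
contact_force: [0.7, -0.5, 0.1]
gripper_width: 0.001
grasp_force: 0.0
```

>>> move_arm(rows=[[-0.02,0,0.1,0,0,0,-1],[-0.02,0,0.1,0,0,0,-1],[0,0,0,0,0,0,-1]])

```text
time: 8.42
tool_pos: [0.621, 0.0262, 0.0281]
tool_rot: [-0.1, 0.288, 0.952, 0.03]
contact_force: [-0.1, -0.4, -0.8]
gripper_width: 0.001
grasp_force: 0.0
```

>>> move_arm(rows=[[-0.02,0,0.1,0,0,0,-1],[-0.02,0,0.1,0,0,0,-1],[-0.02,0,0.1,0,0,0,-1],[0,0,0,0,0,0,-1]])

```text
time: 8.75
tool_pos: [0.6209, 0.0263, 0.0249]
tool_rot: [-0.1, 0.288, 0.952, 0.03]
contact_force: [-0.4, -0.4, -0.6]
gripper_width: 0.002
grasp_force: 0.0
```

>>> move_arm(rows=[[-0.02,0,0.1,0,0,0,-1],[-0.02,0,0.1,0,0,0,-1],[-0.02,0,0.1,0,0,0,-1],[0,0,0,0,0,0,-1]])

```text
time: 9.08
tool_pos: [0.6208, 0.0263, 0.0218]
tool_rot: [-0.1, 0.288, 0.952, 0.03]
contact_force: [0.8, 0.0, 0.4]
gripper_width: -0.001
grasp_force: 0.0
```

>>> move_arm(rows=[[-0.02,0,0.1,0,0,0,-1],[-0.02,0,0.1,0,0,0,-1],[-0.02,0,0.1,0,0,0,-1],[0,0,0,0,0,0,-1]])

```text
time: 9.42
tool_pos: [0.6208, 0.0263, 0.0188]
tool_rot: [-0.1, 0.288, 0.952, 0.03]
contact_force: [-0.5, 0.0, -0.3]
gripper_width: -0.004
grasp_force: 0.0
```

```bash
python3 - <<'E'
from h import *
tool()
f=manip.grab_frame("wrist"); g=cv2.cvtColor(f["img"],cv2.COLOR_BGR2GRAY)
print(g[200:262:2,312].tolist(),g[200:262:2,330].tolist())
E
```

```text
t 9.4167 tcp jig [-83.1  -1.3  18.8] F jig [ 0.4  0.2 -0.3] w -0.0 zyx in jig [-1.000e-01 -1.200e+01 -1.799e+02]
[139, 142, 145, 145, 143, 145, 142, 140, 142, 142, 146, 143, 142, 139, 141, 125, 74, 67, 69, 65, 69, 70, 82, 130, 141, 139, 140, 142, 140, 137, 124] [142, 143, 148, 145, 145, 145, 142, 143, 146, 149, 146, 145, 142, 142, 139, 143, 140, 140, 135, 86, 68, 69, 84, 130, 140, 141, 141, 141, 140, 138, 137]
```

>>> move_arm(rows=[[-0.02,0,0.1,0,0,0,-1],[-0.02,0,0.1,0,0,0,-1],[-0.02,0,0.1,0,0,0,-1],[-0.02,0,0.1,0,0,0,-1],[0,0,0,0,0,0,-1]])

```text
time: 9.88
tool_pos: [0.6207, 0.0263, 0.0147]
tool_rot: [-0.1, 0.288, 0.952, 0.03]
contact_force: [-1.1, 0.5, 0.0]
gripper_width: -0.001
grasp_force: 0.0
```

>>> move_arm(rows=[[-0.02,0,0.1,0,0,0,-1],[-0.02,0,0.1,0,0,0,-1],[-0.02,0,0.1,0,0,0,-1],[0,0,0,0,0,0,-1]])

```text
time: 10.22
tool_pos: [0.6207, 0.0263, 0.0117]
tool_rot: [-0.1, 0.288, 0.952, 0.03]
contact_force: [0.0, 0.8, 0.5]
gripper_width: -0.002
grasp_force: 0.0
```

>>> move_arm(rows=[[-0.02,0,0.1,0,0,0,-1],[-0.02,0,0.1,0,0,0,-1],[-0.02,0,0.1,0,0,0,-1],[0,0,0,0,0,0,-1]])

```text
time: 10.55
tool_pos: [0.6207, 0.0264, 0.0086]
tool_rot: [-0.1, 0.288, 0.952, 0.03]
contact_force: [0.3, 0.3, 0.1]
gripper_width: 0.002
grasp_force: 0.0
```

```bash
python3 - <<'E'
from h import *
tool()
f=manip.grab_frame("wrist"); g=cv2.cvtColor(f["img"],cv2.COLOR_BGR2GRAY)
print(g[200:262:2,312].tolist(),g[200:262:2,330].tolist())
E
```

```text
t 10.55 tcp jig [-82.9  -1.3   8.6] F jig [-0.1 -0.4  0.1] w 0.0 zyx in jig [-1.000e-01 -1.200e+01 -1.799e+02]
[138, 138, 139, 140, 143, 140, 140, 139, 138, 140, 141, 143, 142, 141, 141, 137, 135, 121, 72, 67, 68, 69, 80, 129, 137, 136, 138, 137, 134, 123, 112] [138, 136, 141, 142, 142, 143, 141, 141, 139, 141, 144, 145, 141, 141, 140, 139, 140, 142, 138, 135, 135, 109, 83, 128, 138, 138, 139, 138, 137, 139, 137]
```

>>> move_arm(rows=[[0,0,0,0,0,0,0],[0,0,0,0,0,0,0],[0,0,0,0,0,0,0],[0,0,0,0,0,0,0],[0,0,0,0,0,0,0],[-0.04,0,0.2,0,0,0,0],[-0.04,0,0.2,0,0,0,0],[-0.04,0,0.2,0,0,0,0],[-0.04,0,0.2,0,0,0,0],[0,0,0,0,0,0,0]])

```text
time: 11.43
tool_pos: [0.6202, 0.0264, -0.0001]
tool_rot: [-0.101, 0.288, 0.952, 0.03]
contact_force: [0.1, -0.0, 0.1]
gripper_width: 0.497
grasp_force: 0.0
```

>>> move_arm(rows=[[-0.02,0,0.1,0,0,0,0],[-0.02,0,0.1,0,0,0,0],[-0.02,0,0.1,0,0,0,0],[-0.02,0,0.1,0,0,0,0],[0,0,0,0,0,0,0]])

```text
time: 11.85
tool_pos: [0.6206, 0.0264, -0.0036]
tool_rot: [-0.1, 0.288, 0.952, 0.03]
contact_force: [-0.3, 0.2, -0.5]
gripper_width: 0.503
grasp_force: 0.0
```

```bash
python3 - <<'E'
from h import *
tool()
f=manip.grab_frame("wrist"); g=cv2.cvtColor(f["img"],cv2.COLOR_BGR2GRAY)
for c in(258,386): print(c,g[180:300:3,c].tolist())
E
```

```text
t 11.85 tcp jig [-82.8  -1.3  -3.6] F jig [ 0.3  0.  -0.5] w 0.5 zyx in jig [-1.000e-01 -1.200e+01 -1.799e+02]
258 [241, 238, 232, 227, 220, 198, 119, 110, 88, 66, 68, 70, 64, 67, 67, 66, 72, 70, 64, 67, 66, 68, 76, 111, 111, 111, 110, 110, 111, 108, 96, 66, 43, 30, 27, 31, 29, 32, 31, 29]
386 [237, 231, 227, 217, 205, 190, 142, 141, 140, 139, 143, 141, 142, 141, 139, 145, 141, 139, 137, 137, 138, 134, 132, 135, 131, 135, 135, 136, 137, 133, 134, 122, 94, 62, 38, 37, 32, 52, 31, 36]
```

>>> move_arm(rows=[[0.3,0,0.06,0,0,0,0],[0.3,0,0.06,0,0,0,0],[0.3,0,0.06,0,0,0,0],[0.3,0,0.06,0,0,0,0],[0.2,0,0.04,0,0,0,0],[0.2,0,0.04,0,0,0,0],[0.2,0,0.04,0,0,0,0],[0.2,0,0.04,0,0,0,0],[0.2,0,0.04,0,0,0,0],[0.2,0,0.04,0,0,0,0],[0.2,0,0.04,0,0,0,0],[0.2,0,0.04,0,0,0,0],[0.2,0,0.04,0,0,0,0]])

```text
time: 12.98
tool_pos: [0.5952, 0.0435, -0.0029]
tool_rot: [-0.1, 0.288, 0.952, 0.03]
contact_force: [0.1, -0.4, 0.2]
gripper_width: 0.497
grasp_force: 0.2
```

```bash
python3 - <<'E'
from h import *
tool()
f=manip.grab_frame("wrist"); g=cv2.cvtColor(f["img"],cv2.COLOR_BGR2GRAY); cv2.imwrite("pics/w6.png",f["img"])
for c in(320,): print(c,g[120:320:3,c].tolist())
for xj in(-44,-30,-20,-8,12): print(xj,proj(f,RJ@np.array([xj,0,32 if xj<-8 else 8])/1e3+[*O,0]).round())
E
```

```text
t 12.9833 tcp jig [-52.2  -1.4  -2.9] F jig [-0.3  0.3  0.2] w 0.5 zyx in jig [-1.000e-01 -1.200e+01 -1.799e+02]
320 [203, 202, 202, 203, 200, 202, 202, 201, 201, 203, 199, 202, 197, 141, 139, 140, 139, 138, 139, 140, 138, 137, 103, 119, 161, 187, 200, 210, 218, 225, 234, 243, 245, 247, 248, 245, 238, 230, 224, 218, 205, 181, 142, 137, 136, 86, 63, 66, 62, 64, 64, 66, 65, 64, 64, 62, 64, 66, 64, 63, 63, 64, 64, 64, 61, 62, 64]
-44 [318. 251.]
-30 [318. 215.]
-20 [318. 189.]
-8 [318. 158.]
12 [318. 112.]
```

The bar has moved to about x −31 mm and the fingers are pushing it, so I'll carry on.

>>> move_arm(rows=[[0.2,0,0.05,0,0,0,0],[0.2,0,0.05,0,0,0,0],[0.2,0,0.04,0,0,0,0],[0.2,0,0.04,0,0,0,0],[0.2,0,0.04,0,0,0,0],[0.2,0,0.04,0,0,0,0],[0.2,0,0.04,0,0,0,0],[0.2,0,0.04,0,0,0,0],[0.2,0,0.04,0,0,0,0],[0.2,0,0.04,0,0,0,0],[0.2,0,0.04,0,0,0,0],[0.2,0,0.04,0,0,0,0],[0.2,0,0.04,0,0,0,0]])

```text
time: 14.12
tool_pos: [0.5729, 0.0583, -0.0029]
tool_rot: [-0.1, 0.288, 0.952, 0.03]
contact_force: [-0.4, -0.4, -0.4]
gripper_width: 0.502
grasp_force: 0.0
```

```bash
cat > b.py <<'E'
from h import *
import sys
tool()
f=manip.grab_frame("wrist"); g=cv2.cvtColor(f["img"],cv2.COLOR_BGR2GRAY); cv2.imwrite("pics/%s.png"%sys.argv[1],f["img"])
for c in(240,320,400): print(c,g[100:300:3,c].tolist())
for xj,z in((-10,32),(0,30),(0,18),(-12,18),(-8,8),(12,26)): print((xj,z),proj(f,RJ@np.array([xj,0,z])/1e3+[*O,0]).round())
E
python3 b.py w7
```

```text
t 14.1167 tcp jig [-25.5  -1.4  -2.9] F jig [ 0.1  0.6 -0.4] w 0.5 zyx in jig [-1.000e-01 -1.200e+01 -1.799e+02]
240 [56, 51, 53, 54, 54, 54, 52, 55, 53, 44, 53, 49, 46, 46, 41, 43, 36, 33, 77, 208, 243, 244, 244, 243, 239, 150, 100, 97, 102, 107, 112, 115, 117, 116, 119, 121, 121, 124, 122, 121, 121, 120, 120, 117, 115, 112, 106, 95, 73, 63, 62, 62, 66, 60, 33, 27, 32, 39, 35, 40, 47, 83, 102, 107, 54, 34, 34]
320 [47, 49, 48, 52, 52, 53, 51, 52, 50, 46, 50, 48, 49, 47, 44, 40, 45, 40, 36, 73, 234, 250, 251, 251, 239, 194, 193, 165, 142, 168, 190, 206, 213, 222, 228, 234, 238, 241, 242, 241, 237, 233, 228, 221, 210, 191, 160, 139, 135, 132, 131, 132, 116, 64, 63, 64, 65, 63, 66, 65, 61, 64, 67, 66, 66, 66, 67]
400 [152, 148, 142, 138, 140, 142, 165, 175, 184, 202, 214, 227, 236, 242, 243, 242, 223, 249, 253, 253, 253, 253, 253, 253, 226, 185, 154, 131, 162, 182, 198, 209, 216, 224, 231, 238, 241, 242, 241, 239, 236, 229, 223, 212, 195, 170, 146, 142, 142, 139, 140, 124, 78, 48, 38, 40, 34, 55, 59, 98, 107, 107, 104, 109, 88, 41, 38]
(-10, 32) [318. 232.]
(0, 30) [318. 206.]
(0, 18) [318. 203.]
(-12, 18) [318. 231.]
(-8, 8) [319. 218.]
(12, 26) [318. 174.]
```

>>> move_arm(rows=[[0.1,0,0.02,0,0,0,0],[0.1,0,0.02,0,0,0,0],[0.1,0,0.02,0,0,0,0],[0.1,0,0.02,0,0,0,0],[0.1,0,0.02,0,0,0,0],[0,0,0,0,0,0,0]])

```text
time: 14.67
tool_pos: [0.5688, 0.0611, -0.0028]
tool_rot: [-0.1, 0.288, 0.952, 0.03]
contact_force: [0.5, -1.2, -0.1]
gripper_width: 0.501
grasp_force: 0.0
```

```bash
python3 b.py w8
```

```text
t 14.6667 tcp jig [-20.5  -1.5  -2.8] F jig [-1.1  0.8 -0.1] w 0.5 zyx in jig [-1.000e-01 -1.200e+01 -1.799e+02]
240 [224, 215, 135, 40, 42, 47, 50, 50, 49, 52, 55, 52, 52, 50, 50, 52, 53, 56, 52, 51, 48, 47, 44, 46, 40, 44, 42, 47, 113, 115, 113, 115, 115, 113, 119, 121, 122, 128, 126, 130, 126, 126, 123, 120, 120, 116, 111, 111, 90, 65, 61, 63, 67, 58, 31, 30, 32, 38, 33, 34, 45, 85, 105, 108, 56, 37, 31]
320 [250, 224, 40, 41, 42, 47, 49, 51, 49, 50, 57, 50, 50, 53, 54, 54, 51, 53, 52, 52, 49, 48, 46, 48, 41, 44, 40, 36, 55, 160, 163, 182, 192, 208, 224, 233, 240, 243, 246, 247, 244, 240, 236, 231, 229, 219, 198, 184, 135, 135, 137, 137, 112, 66, 66, 64, 69, 65, 62, 65, 67, 66, 66, 64, 65, 66, 67]
400 [230, 230, 229, 228, 226, 222, 212, 196, 190, 221, 197, 191, 182, 189, 182, 192, 212, 225, 237, 238, 237, 241, 245, 246, 244, 242, 254, 254, 249, 137, 161, 176, 189, 210, 223, 234, 239, 245, 250, 248, 245, 241, 235, 232, 223, 216, 198, 175, 146, 147, 144, 107, 64, 45, 40, 41, 40, 63, 52, 81, 106, 109, 109, 110, 94, 40, 35]
(-10, 32) [318. 245.]
(0, 30) [318. 219.]
(0, 18) [318. 214.]
(-12, 18) [318. 242.]
(-8, 8) [319. 229.]
(12, 26) [318. 187.]
```

>>> move_arm(rows=[[0.1,0,0.02,0,0,0,0],[0.1,0,0.02,0,0,0,0],[0,0,0,0,0,0,0]])

```text
time: 14.97
tool_pos: [0.5678, 0.0618, -0.0025]
tool_rot: [-0.099, 0.288, 0.952, 0.03]
contact_force: [1.2, -1.0, -0.3]
gripper_width: 0.498
grasp_force: 0.9
```

```bash
python3 b.py w9
```

```text
t 14.9667 tcp jig [-19.3  -1.5  -2.5] F jig [-1.5  0.2 -0.3] w 0.5 zyx in jig [-1.00e-01 -1.19e+01 -1.80e+02]
240 [240, 232, 228, 223, 201, 60, 46, 43, 50, 50, 53, 51, 52, 55, 51, 56, 52, 55, 54, 55, 53, 50, 51, 50, 53, 45, 45, 41, 39, 37, 86, 114, 116, 116, 115, 119, 123, 125, 126, 129, 128, 128, 126, 123, 122, 120, 116, 113, 111, 86, 64, 63, 64, 58, 34, 31, 36, 41, 38, 36, 48, 86, 104, 109, 53, 36, 32]
320 [250, 254, 251, 248, 89, 37, 42, 46, 48, 49, 50, 47, 55, 53, 52, 52, 56, 57, 57, 56, 54, 53, 50, 49, 49, 49, 42, 43, 43, 43, 28, 144, 180, 195, 213, 227, 234, 242, 244, 246, 248, 244, 240, 236, 231, 229, 220, 197, 180, 136, 137, 136, 81, 68, 66, 66, 65, 68, 67, 65, 67, 69, 68, 65, 66, 64, 65]
400 [225, 229, 232, 231, 230, 230, 229, 227, 223, 218, 205, 222, 230, 219, 224, 230, 234, 234, 235, 238, 242, 243, 244, 244, 246, 247, 246, 233, 254, 251, 145, 164, 179, 189, 213, 226, 234, 241, 246, 249, 248, 245, 242, 236, 232, 222, 215, 200, 170, 146, 150, 124, 67, 40, 38, 42, 40, 49, 60, 100, 121, 128, 111, 109, 94, 41, 41]
(-10, 32) [318. 248.]
(0, 30) [318. 222.]
(0, 18) [318. 217.]
(-12, 18) [318. 245.]
(-8, 8) [318. 231.]
(12, 26) [318. 190.]
```

The bar's back edge now sits at x −12 mm, so its centre is at the seat line. It no longer moves when pushed, so it is seated against the wall. Backing off and lifting.

>>> move_arm(rows=[[-0.5,0,-0.1,0,0,0,0],[-0.5,0,-0.1,0,0,0,0],[-0.5,0,-0.1,0,0,0,0],[-0.5,0,-0.1,0,0,0,-0.4],[0.39,0,-1.84,0,0,0,-0.4],[0.39,0,-1.84,0,0,0,-0.4],[0.39,0,-1.84,0,0,0,-0.4],[0.39,0,-1.84,0,0,0,-0.4],[0.39,0,-1.84,0,0,0,-0.4],[0.39,0,-1.84,0,0,0,-0.4],[0.39,0,-1.84,0,0,0,-0.4],[0.39,0,-1.84,0,0,0,-0.4],[0.2,0,-0.92,0,0,0,-0.4],[0,0,0,0,-4,0,-0.4],[0,0,0,0,-4,0,-0.4],[0,0,0,0,-4,0,-0.4],[0,0,0,0,0,0,-0.4]])

```text
time: 16.43
tool_pos: [0.583, 0.0519, 0.1566]
tool_rot: [-0.0, 0.289, 0.957, -0.001]
contact_force: [0.4, 1.0, 0.5]
gripper_width: 0.301
grasp_force: 0.0
```

```bash
python3 - <<'E'
from h import *
import pickle
tool(); s=manip.state(); print(s["joint_pos"].round(4).tolist(), s["tool_pos"].round(4).tolist())
print(row(120,0,170))
f=manip.grab_frame("wrist"); g=cv2.cvtColor(f["img"],cv2.COLOR_BGR2GRAY); cv2.imwrite("pics/w10.png",f["img"])
P=lambda x,y,z:proj(f,RJ@np.array([x,y,z])/1e3+[*O,0])
for y in(45,0,-40):
  v=[(x,*P(x,y,30)) for x in range(-30,16,2)]
  print(y,[(x,int(g[int(b),int(a)])) for x,a,b in v if 0<=b<400])
w1=pickle.load(open("w1.pkl","rb"))
for z in(.2,.25): print("block",jig(onz(w1,267,78,z)).round())
E
```

```text
t 16.4333 tcp jig [-37.4  -1.7 156.6] F jig [ 0.2 -1.1  0.5] w 0.3 zyx in jig [  -0.     0.  -179.9]
[-0.0379, 0.004, 1.7653, -0.001, 1.3727, -1.0216] [0.583, 0.0519, 0.1566]
[15.74 -0.18 -1.34]
45 [(-30, 72), (-28, 73), (-26, 74), (-24, 72), (-22, 72), (-20, 74), (-18, 73), (-16, 73), (-14, 73), (-12, 79), (-10, 112), (-8, 123), (-6, 129), (-4, 133), (-2, 140), (0, 142), (2, 142), (4, 142), (6, 140), (8, 132), (10, 133), (12, 129), (14, 138)]
0 [(-30, 74), (-28, 75), (-26, 72), (-24, 72), (-22, 75), (-20, 74), (-18, 75), (-16, 109), (-14, 143), (-12, 160), (-10, 174), (-8, 222), (-6, 237), (-4, 247), (-2, 251), (0, 254), (2, 254), (4, 252), (6, 246), (8, 224), (10, 101), (12, 51), (14, 52)]
-40 [(-30, 166), (-28, 174), (-26, 170), (-24, 166), (-22, 171), (-20, 169), (-18, 167), (-16, 170), (-14, 170), (-12, 173), (-10, 174), (-8, 222), (-6, 238), (-4, 247), (-2, 252), (0, 254), (2, 254), (4, 252), (6, 245), (8, 223), (10, 195), (12, 179), (14, 255)]
block [147.  39. 200.]
block [146.  32. 250.]
```

```bash
python3 - <<'E'
from h import *
import pickle
w=pickle.load(open("w1.pkl","rb")); g=cv2.cvtColor(w["img"],cv2.COLOR_BGR2GRAY)
print("row40",list(zip(range(200,280,3),g[40,200:280:3].tolist())));print("col250",g[50:100:2,250].tolist(),"col180",g[50:100:2,180].tolist())
print("bottom",jig(onz(w,267,79,0)).round())
for z in(.05,.1,.15,.2): print(z,jig(onz(w,233,66,z)).round(),jig(onz(w,242,66,z)).round())
t=manip.grab_frame("top")
# top-view block corners (270,260) top-left? and (310,293)
for z in(0,.05,.1,.15): print(z,jig(onz(t,270,261,z)).round(),jig(onz(t,311,292,z)).round(),jig(onz(t,237,303,z)).round())
E
```

```text
row40 [(200, 36), (203, 35), (206, 42), (209, 43), (212, 46), (215, 79), (218, 86), (221, 63), (224, 41), (227, 43), (230, 67), (233, 94), (236, 44), (239, 50), (242, 61), (245, 51), (248, 40), (251, 43), (254, 44), (257, 44), (260, 47), (263, 47), (266, 130), (269, 173), (272, 179), (275, 183), (278, 186)]
col250 [45, 43, 46, 42, 46, 47, 46, 43, 48, 44, 50, 47, 48, 48, 55, 123, 134, 113, 96, 93, 96, 97, 95, 97, 93] col180 [71, 77, 75, 73, 76, 81, 80, 80, 64, 45, 50, 55, 66, 65, 49, 77, 172, 182, 186, 186, 186, 181, 179, 152, 86]
bottom [151.  68.   0.]
0.05 [163.  97.  50.] [163.  88.  50.]
0.1 [160.  86. 100.] [160.  77. 100.]
0.15 [157.  74. 150.] [157.  66. 150.]
0.2 [155.  62. 200.] [155.  56. 200.]
0 [156.  60.   0.] [159. 179.   0.] [275.  54.   0.]
0.05 [155.  66.  50.] [158. 178.  50.] [268.  61.  50.]
0.1 [153.  72. 100.] [156. 178. 100.] [260.  67. 100.]
0.15 [152.  78. 150.] [155. 178. 150.] [252.  74. 150.]
```

Bar is parallel and centred on the seat line. The dark block starts at jig x≈153, y≈68 mm, so the gripper clears it. Moving behind the push bar.

>>> move_arm(rows=[[1.97,-0.02,-0.17,0,0,0,-0.4],[1.97,-0.02,-0.17,0,0,0,-0.4],[1.97,-0.02,-0.17,0,0,0,-0.4],[1.97,-0.02,-0.17,0,0,0,-0.4],[1.97,-0.02,-0.17,0,0,0,-0.4],[1.97,-0.02,-0.17,0,0,0,-0.4],[1.97,-0.02,-0.17,0,0,0,-0.4],[1.97,-0.02,-0.17,0,0,0,-0.4],[0,0,1.0,0,0,0,-0.4],[0,0,1.0,0,0,0,-0.4],[0,0,1.0,0,0,0,-0.4],[0,0,1.0,0,0,0,-0.4],[0,0,0,0,0,0,-0.4]])

```text
time: 17.62
tool_pos: [0.4508, 0.1361, 0.1268]
tool_rot: [-0.003, 0.291, 0.957, -0.002]
contact_force: [-0.3, -0.1, -1.1]
gripper_width: 0.3
grasp_force: 0.0
```

```bash
python3 - <<'E'
from h import *
tool(); print(row(120,0,68))
from scipy.spatial.transform import Rotation as Ro
s=manip.state();T=Ro.from_quat(s["tool_rot"],scalar_first=True).as_matrix()
f=manip.grab_frame("wrist"); g=cv2.cvtColor(f["img"],cv2.COLOR_BGR2GRAY); cv2.imwrite("pics/w11.png",f["img"])
P=lambda x,y,z:proj(f,RJ@np.array([x,y,z])/1e3+[*O,0]).round()
print("pb",P(90,25,115),P(90,-25,115),P(97,0,115),"lever",P(85,0,100))
for r in(220,235,250,258,266,275): print(r,g[r,270:374:3].tolist())
E
```

```text
t 17.6167 tcp jig [119.3   1.3 126.8] F jig [ 0.2  0.2 -1.1] w 0.3 zyx in jig [  -0.2   -0.3 -179.7]
[0.04 0.16 5.88]
pb [278. 291.] [371. 291.] [324. 279.] lever [324. 284.]
220 [121, 120, 118, 120, 123, 120, 120, 121, 117, 117, 116, 113, 122, 122, 120, 142, 222, 238, 234, 239, 240, 231, 233, 214, 161, 218, 240, 239, 240, 238, 239, 240, 240, 240, 240]
235 [236, 236, 236, 237, 236, 217, 123, 122, 121, 122, 127, 122, 160, 173, 135, 150, 201, 137, 174, 194, 173, 154, 166, 216, 225, 168, 126, 174, 239, 239, 238, 238, 239, 238, 239]
250 [235, 230, 132, 130, 128, 125, 38, 49, 123, 133, 129, 119, 116, 122, 118, 121, 133, 143, 175, 247, 214, 121, 120, 119, 122, 120, 120, 61, 40, 118, 126, 129, 128, 229, 239]
258 [53, 123, 129, 128, 127, 76, 37, 51, 177, 181, 142, 143, 133, 131, 131, 132, 131, 134, 133, 131, 141, 141, 140, 141, 140, 139, 119, 55, 31, 64, 127, 129, 129, 126, 60]
266 [107, 127, 127, 129, 119, 38, 33, 54, 226, 246, 155, 244, 242, 161, 155, 153, 150, 152, 150, 150, 151, 222, 235, 234, 234, 233, 146, 57, 35, 39, 105, 131, 128, 129, 116]
275 [128, 128, 129, 124, 54, 33, 35, 45, 231, 247, 171, 252, 253, 253, 228, 123, 121, 119, 120, 120, 119, 121, 221, 253, 253, 253, 178, 48, 31, 35, 46, 126, 129, 128, 127]
```

>>> move_arm(rows=[[0,0.06,0.98,0,0,0,-0.4],[0,0.07,0.98,0,0,0,-0.4],[0,0,0.98,0,0,0,-0.4],[0,0,0.98,0,0,0,-0.4],[0,0,0.98,0,0,0,-0.4],[0,0,0.98,0,0,0,-0.4],[0,0,0,0,0,0,-0.4]])

```text
time: 18.25
tool_pos: [0.4511, 0.1378, 0.0688]
tool_rot: [-0.002, 0.29, 0.957, -0.001]
contact_force: [0.3, -0.9, -1.2]
gripper_width: 0.301
grasp_force: 0.0
```

>>> move_arm(rows=[[-0.3,0,0,0,0,0,-0.4],[-0.3,0,0,0,0,0,-0.4],[-0.3,0,0,0,0,0,-0.4],[-0.3,0,0,0,0,0,-0.4],[-0.2,0,0,0,0,0,-0.4],[-0.2,0,0,0,0,0,-0.4],[0,0,0,0,0,0,-0.4]])

```text
time: 18.83
tool_pos: [0.4669, 0.1293, 0.0722]
tool_rot: [0.0, 0.29, 0.957, 0.0]
contact_force: [-1.9, 2.5, 1.9]
gripper_width: 0.301
grasp_force: 1.5
```

```bash
python3 - <<'E'
from h import *
tool()
f=manip.grab_frame("wrist"); cv2.imwrite("pics/w12.png",f["img"])
t=manip.grab_frame("top"); cv2.imwrite("pics/t12.png",t["img"])
E
```

```text
t 18.8333 tcp jig [102.1  -1.9  72.2] F jig [ 3.  -1.   1.9] w 0.3 zyx in jig [-1.0e-01  0.0e+00  1.8e+02]
```

View pics/w12.png

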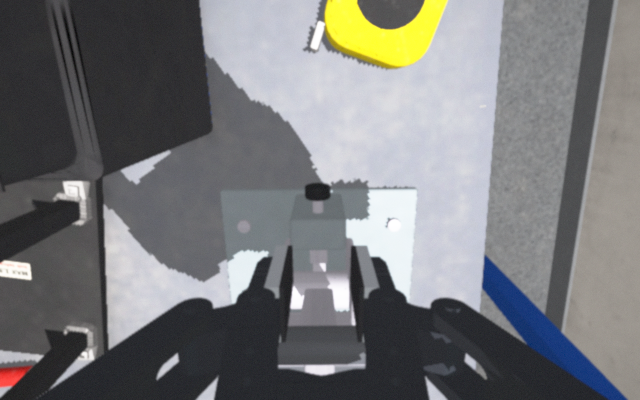

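The wrist view shows the two fingers (inner edges u≈287 and 355) straddling the lever. The push bar is just beyond them at v≈350, and contact is about 3 N. Pushing over.

>>> move_arm(rows=[[-0.3,-0.01,0.02,0,0,0,-0.4],[-0.3,-0.01,0.02,0,0,0,-0.4],[-0.3,-0.01,0.02,0,0,0,-0.4],[-0.3,-0.01,0.02,0,0,0,-0.4],[-0.3,-0.01,0.02,0,0,0,-0.4],[-0.3,-0.01,0.02,0,0,0,-0.4],[-0.3,-0.01,0.02,0,0,0,-0.4],[-0.3,-0.01,0.02,0,0,0,-0.4],[-0.3,-0.01,0.02,0,0,0,-0.4],[-0.3,-0.01,0.02,0,0,0,-0.4]])

```text
time: 19.77
tool_pos: [0.4909, 0.112, 0.0699]
tool_rot: [-0.0, 0.29, 0.957, 0.0]
contact_force: [-2.3, 5.4, 3.7]
gripper_width: 0.3
grasp_force: 2.3
```

```bash
python3 -c "
from h import *
tool()"
```

```text
t 19.7667 tcp jig [72.5 -0.8 69.9] F jig [ 4.9 -3.3  3.7] w 0.3 zyx in jig [-1.0e-01 -0.0e+00 -1.8e+02]
```

>>> move_arm(rows=[[-0.3,0,0,0,0,0,-0.4],[-0.3,0,0,0,0,0,-0.4],[-0.3,0,0,0,0,0,-0.4],[-0.3,0,0,0,0,0,-0.4],[-0.3,0,0,0,0,0,-0.4],[-0.3,0,0,0,0,0,-0.4],[-0.3,0,0,0,0,0,-0.4],[-0.3,0,0,0,0,0,-0.4]])

```text
time: 20.43
tool_pos: [0.5086, 0.0986, 0.0673]
tool_rot: [-0.003, 0.29, 0.957, -0.001]
contact_force: [-3.3, 4.1, -4.1]
gripper_width: 0.297
grasp_force: 2.7
```

```bash
cat > k.py <<'E'
from h import *
tool()
f=manip.grab_frame("wrist"); g=cv2.cvtColor(f["img"],cv2.COLOR_BGR2GRAY); cv2.imwrite("pics/k%.2f.png"%manip.state()["time"],f["img"])
P=lambda x,z:proj(f,RJ@np.array([x,0,z])/1e3+[*O,0]).round()
for q in(.8,.9,1.0,1.07): print(q,P(64+75*np.sin(.35-q)+5,45+75*np.cos(.35-q)+5),end="")
print(g[250:400:3,322].tolist())
E
python3 k.py
```

```text
t 20.4333 tcp jig [50.4  0.6 67.3] F jig [ 5.  -1.6 -4.1] w 0.3 zyx in jig [-1.000e-01 -3.000e-01 -1.798e+02]
0.8 [323. 346.]0.9 [323. 354.]1.0 [323. 360.]1.07 [323. 362.][123, 127, 125, 122, 122, 124, 122, 123, 123, 123, 123, 123, 122, 122, 121, 120, 120, 121, 122, 119, 119, 120, 119, 122, 122, 119, 77, 61, 66, 64, 68, 68, 69, 68, 68, 68, 70, 70, 65, 100, 132, 126, 47, 36, 29, 35, 36, 36, 33, 36]
```

>>> move_arm(rows=[[-0.2,0,0,0,0,0,-0.4],[-0.2,0,0,0,0,0,-0.4],[-0.2,0,0,0,0,0,-0.4],[-0.2,0,0,0,0,0,-0.4],[-0.2,0,0,0,0,0,-0.4],[-0.2,0,0,0,0,0,-0.4],[0,0,0,0,0,0,-0.4]])

```text
time: 21.07
tool_pos: [0.5164, 0.092, 0.0658]
tool_rot: [-0.005, 0.29, 0.957, -0.002]
contact_force: [-8.0, 4.6, -5.6]
gripper_width: 0.298
grasp_force: 4.2
```

```bash
python3 k.py
```

```text
t 21.0667 tcp jig [40.2  1.8 65.8] F jig [ 9.2  0.6 -5.6] w 0.3 zyx in jig [-1.000e-01 -5.000e-01 -1.796e+02]
0.8 [326. 325.]0.9 [326. 334.]1.0 [326. 340.]1.07 [326. 343.][124, 125, 122, 124, 124, 123, 124, 125, 122, 124, 124, 123, 123, 123, 125, 125, 126, 123, 122, 122, 124, 122, 125, 116, 66, 63, 63, 66, 68, 70, 71, 69, 68, 68, 66, 66, 81, 128, 129, 132, 159, 173, 54, 33, 33, 31, 34, 35, 33, 36]
```

```bash
cat > q.py <<'E'
from h import *
tool()
f=manip.grab_frame("wrist"); g=cv2.cvtColor(f["img"],cv2.COLOR_BGR2GRAY).astype(int)
a=np.linspace(0,2*np.pi,73)
for q in np.arange(.84,1.13,.04):
    x,z=64+75*np.sin(.35-q),45+75*np.cos(.35-q)
    v=[proj(f,RJ@np.array([x+7*np.cos(t),0,z+7*np.sin(t)])/1e3+[*O,0])[1] for t in a]
    print(round(q,2),round(min(v),1),round(max(v),1),end=" | ")
print()
for c in(310,322,334): print(c,[(250+i,int(d)) for i,d in enumerate(np.diff(g[250:400,c])) if abs(d)>14])
E
python3 q.py
```

```text
t 21.1167 tcp jig [40.3  1.8 65.9] F jig [ 8.7 -0.1 -5.6] w 0.3 zyx in jig [-1.000e-01 -5.000e-01 -1.796e+02]
0.84 311.7 352.1 | 0.88 315.3 355.2 | 0.92 318.6 357.9 | 0.96 321.4 360.2 | 1.0 323.8 362.0 | 1.04 325.9 363.5 | 1.08 327.6 364.6 | 1.12 328.9 365.3 | 
310 [(319, -15), (320, -23), (321, -22), (358, 31), (359, 16), (372, -45), (373, -49), (374, -25)]
322 [(319, -16), (320, -25), (321, -15), (358, 31), (359, 17), (369, 23), (370, 15), (373, -23), (374, -47), (375, -48), (376, -16)]
334 [(319, -16), (320, -27), (321, -18), (357, 21), (358, 27), (359, 15), (369, 24), (371, -31), (372, -54), (373, -42)]
```

>>> move_arm(rows=[[-0.1,0.02,0,0,0,0,-0.4],[-0.1,0.02,0,0,0,0,-0.4],[-0.1,0.02,0,0,0,0,-0.4],[-0.1,0.02,0,0,0,0,-0.4],[-0.1,0.02,0,0,0,0,-0.4],[0,0,0,0,0,0,-0.4]])

```text
time: 21.67
tool_pos: [0.5189, 0.0902, 0.0642]
tool_rot: [-0.008, 0.29, 0.957, -0.002]
contact_force: [-8.9, 5.6, -7.9]
gripper_width: 0.297
grasp_force: 5.5
```

```bash
python3 q.py
```

```text
t 21.6667 tcp jig [37.2  1.9 64.2] F jig [10.5  0.3 -7.9] w 0.3 zyx in jig [-1.000e-01 -8.000e-01 -1.795e+02]
0.84 306.8 347.9 | 0.88 310.6 351.1 | 0.92 314.0 354.0 | 0.96 317.0 356.4 | 1.0 319.6 358.4 | 1.04 321.8 360.0 | 1.08 323.6 361.2 | 1.12 325.1 362.0 | 
310 [(319, -22), (320, -29), (357, 29), (358, 17), (368, 15), (371, -17), (372, -46), (373, -50), (374, -23)]
322 [(319, -24), (320, -29), (356, 20), (357, 23), (358, 18), (368, 16), (369, 17), (373, -25), (374, -45), (375, -45), (376, -22)]
334 [(319, -25), (320, -19), (356, 18), (357, 24), (368, 18), (369, 16), (371, -30), (372, -52), (373, -42)]
```

>>> move_arm(rows=[[-0.1,0.02,0.07,0,0,0,-0.4],[-0.1,0.02,0.07,0,0,0,-0.4],[-0.1,0.02,0.07,0,0,0,-0.4],[-0.1,0.02,0.07,0,0,0,-0.4],[0,0,0,0,0,0,-0.4]])

```text
time: 22.13
tool_pos: [0.522, 0.0883, 0.0617]
tool_rot: [-0.009, 0.29, 0.957, -0.003]
contact_force: [-13.5, 4.6, -4.3]
gripper_width: 0.296
grasp_force: 6.7
```

```bash
python3 q.py
```

```text
t 22.1333 tcp jig [33.5  1.7 61.7] F jig [13.8  3.7 -4.3] w 0.3 zyx in jig [-1.000e-01 -8.000e-01 -1.794e+02]
0.84 301.9 343.9 | 0.88 305.9 347.3 | 0.92 309.5 350.3 | 0.96 312.6 352.9 | 1.0 315.4 355.0 | 1.04 317.7 356.7 | 1.08 319.7 358.0 | 1.12 321.2 359.0 | 
310 [(318, -16), (319, -29), (320, -16), (355, 16), (356, 30), (357, 15), (367, 17), (368, 17), (371, -18), (372, -42), (373, -53), (374, -22)]
322 [(318, -16), (319, -25), (355, 15), (356, 29), (357, 16), (367, 23), (373, -24), (374, -46), (375, -45), (376, -19)]
334 [(318, -15), (319, -25), (320, -20), (355, 15), (356, 27), (357, 17), (367, 22), (371, -31), (372, -53), (373, -37), (374, -18)]
```

>>> move_arm(rows=[[-0.1,0.02,0.07,0,0,0,-0.4],[-0.1,0.02,0.05,0,0,0,-0.4],[0,0,0,0,0,0,-0.4],[0,0,0,0,0,0,-0.4],[0,0,0,0,0,0,-0.4],[0,0,0,0,0,0,-0.4]])

```text
time: 22.68
tool_pos: [0.5234, 0.0875, 0.0605]
tool_rot: [-0.009, 0.29, 0.957, -0.003]
contact_force: [-15.1, 4.5, -4.1]
gripper_width: 0.299
grasp_force: 7.3
```

```bash
python3 q.py; python3 - <<'E'
from h import *
t=manip.grab_frame("top"); g=cv2.cvtColor(t["img"],cv2.COLOR_BGR2GRAY)
P=lambda x,y,z:proj(t,RJ@np.array([x,y,z])/1e3+[*O,0])
for y in(-45,45):
  print(y,[(x,int(g[tuple(int(round(c)) for c in P(x,y,30)[::-1])])) for x in range(-60,20,4)])
E
```

```text
t 22.6833 tcp jig [32.   1.6 60.5] F jig [15.   4.6 -4.1] w 0.3 zyx in jig [-1.000e-01 -9.000e-01 -1.793e+02]
0.84 299.8 342.3 | 0.88 303.9 345.8 | 0.92 307.6 348.9 | 0.96 310.8 351.5 | 1.0 313.6 353.7 | 1.04 316.0 355.4 | 1.08 318.0 356.8 | 1.12 319.7 357.8 | 
310 [(318, -17), (319, -28), (320, -17), (355, 22), (356, 21), (367, 18), (371, -17), (372, -44), (373, -54), (374, -23)]
322 [(318, -16), (319, -24), (355, 23), (356, 19), (367, 19), (368, 15), (373, -22), (374, -47), (375, -48), (376, -16)]
334 [(318, -20), (319, -27), (355, 18), (356, 20), (367, 19), (371, -34), (372, -53), (373, -39)]
-45 [(-60, 97), (-56, 97), (-52, 82), (-48, 76), (-44, 78), (-40, 79), (-36, 80), (-32, 78), (-28, 74), (-24, 73), (-20, 68), (-16, 63), (-12, 60), (-8, 52), (-4, 54), (0, 48), (4, 50), (8, 50), (12, 46), (16, 48)]
45 [(-60, 127), (-56, 127), (-52, 125), (-48, 126), (-44, 128), (-40, 127), (-36, 129), (-32, 126), (-28, 127), (-24, 128), (-20, 126), (-16, 126), (-12, 127), (-8, 153), (-4, 134), (0, 47), (4, 39), (8, 66), (12, 62), (16, 69)]
```

```bash
python3 -c "
from h import *
tool(); print(manip.job_done())"
```

```text
t 22.7833 tcp jig [32.   1.7 60.5] F jig [14.1  5.2 -4.2] w 0.3 zyx in jig [-1.000e-01 -9.000e-01 -1.793e+02]
the job is handed in; nothing more can be done
None
```

Job handed in at about 23 s: the bar is seated along the stop wall, and the fingers are still holding the press arm over at q ≈ 1.07 with about 14 N. That is past the click angle and past where the idler meets the bar, judged from arm angle and force because the pawl and roller were not seen directly; the gauge, pliers and tape measure were not touched.

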